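Lever up a case flap with a screwdriver and hold it at the gauge's pointer

ROBOT

A 6-joint arm with a two-finger parallel gripper is mounted at the origin on the work surface; the furniture and walls round the work are solid. World frame = base frame: x ahead of the robot, y to its left, z up, the work surface at z = 0. Lengths are in m, angles in rad, forces in N, time in s.
With the tool pointing down it reaches from about 0.35 to 0.775 m from the base axis. Payload 5.5 kg.
Tool frame: the origin (TCP) lies at the very end of the fingers, on their centre line; the grasp point (between the pads) lies 19 mm behind it (pinch_z is the distance from the TCP to the grasp point, in m); z points along the fingers, y is the line along which they close (so a half turn about z gives the same grasp; the last joint's range is limited). The gripper opens to 85 mm and grips with 20 to 120 N. Pads are 22 mm wide; open, the fingers measure 114 mm over their backs; the gripper's body (76 mm by 85 mm) begins 54 mm behind the grasp point. The pads swing forward as they close: fully open they stand 13 mm farther back than shut.
Start: joints at [-1.251, 0.313, 0.046, 1.304, 0, 1.431], TCP at [0.255, -0.515, 0.231] pointing down, gripper open.
Joint ranges: [-2.76, 2.76], [-0.86, 1.69], [-1.03, 1.26], [-2.2, 2.34], [-1.47, 1.5], [-3.14, 3.14]. Speed limits (rad/s): [2.57, 2.57, 3.14, 3.14, 3.14, 3.14].

INTERFACE

Orientations are given as a 3x3 rotation matrix whose columns are the frame's x, y, z axes.
In Python, from bench import * gives the robot as it stands.
- The arm moves only by the shell command python3 -m handwheel 'ROWS' [FORCE]. ROWS is JSON, a list that holds one entry, the list of rows, each a list of 7 numbers: the shift along the tool's x, y, z in m, then the turn, a rotation vector about the tool's x, y, z in degrees, then the finger opening in m, from 0 to 0.0854. In form: [[[dx, dy, dz, ax, ay, az, grip], ...]]. A call has exactly 5 rows; each row is the pose to reach, as a shift and turn from the pose commanded when the call began, along the tool's axes at that moment; what a row does not reach only later rows make up. A row lasts 1/12 s, in which the tool goes at most 41.7 mm and 7.16 degrees, less where a joint would pass 70% of its speed; a pose out of reach is approached as far as the arm can. A call with a gripper value outside its range is refused whole. The fingers move at their own pace and stop on an object; FORCE is the grip in N (left out, the last holds). Time passes only in rows, so rows that repeat a pose let the fingers close, or fill a call up. It gives the time, the measured TCP pose, the force, the opening and the grip force at its end, in the units of the state.
- get_state(): the state, without advancing time (a new reading comes with each control period).
- read_camera(name): name is "side" or "top" or "wrist"; returns the picture (400x640x3 uint8, red, green, blue); there is no depth.
- calibration(name): a dict with "intrinsics" (3x3 intrinsics, pixels), "rvec" (rotation vector, rad) and "tvec" (3), from world to camera coordinates, as OpenCV has them. Camera axes: x right, y down, z forward; pixel columns grow to the right and rows downward; lengths in m; the calibration is good to about 2 mm. A picture is of the moment at which its call begins: read the wrist's pose just before it. calibration takes no time and is no camera call; for the wrist camera it gives the pose at the moment of the call.
- sign_off(): hands the job in; it is judged then, once.
The state is a dict: "t": time; "joint_positions": joint angles; "joint_vel": joint speeds; "joint_torque": joint torques, N m; "position": TCP position; "eef_rot": TCP orientation; "wrist_force": force on the tool from outside, world axes, zero at the start; "moment": the same for the moment, N m; "width": finger opening in m; "grasp_force": force on a finger pad.
Only numpy, scipy, OpenCV 4.12 (cv2) and the standard library are available. Lean on these libraries where they do the work, as an engineer would, in place of code of your own. Each camera call takes 0.05 s, during which the arm holds its last target. There are 200 camera calls.

TASK

The flap on top of the grey machine case is to be held open while its lid stay is fitted. Pick up the long screwdriver, put its blade into the notch in the front of the case, lever the flap up with it and swing it on until it stands at the same angle as the dark pointer of the gauge beside it; finish while holding it there on the blade, screwdriver still in the gripper. Touch the flap with the screwdriver only, do not shift the pointer, and leave the other things on the bench where they are.

Things in the scene. Friction and masses are not known exactly. Their poses are not given: they have to be found in the camera images.
- driver: Long screwdriver, 160 mm, orange handle, lying with its blade pointing away from the robot (within 15 degrees); 0.06 kg. Origin: mid-length, on its underside; own y axis towards the butt, blade to -y; its axis is at z = 9 mm. Round handle 19 mm thick, y = +5 to +80 mm; shaft 5 mm thick down to y = -66; flat blade 6 mm wide, 4 mm thick to y = -80. May have swapped places with the short one.
- driver_tip (a point): Centre of the blade's end face, on the screwdriver's axis, 80 mm from its middle.
- driver_grip (a point): Point on the screwdriver's axis in the front part of the handle, 100 mm behind the blade's end: a good place to grasp, across the 19 mm handle.
- case: Grey metal case, fixed, 150 deep (x), 190 wide (y), 75 mm high, walls 4 mm; empty for 40 mm behind the front wall. Origin: centre of its underside; the front (-x) faces the robot, turned up to 15 degrees. Hinge line of flap and pointer: along y at x = +75, z = 78 mm. On its right side, at y = -108 to -124, an arc gauge of radius 160, ticks at 20 to 70 degrees, top at z = 235.
- notch (a point): Centre of the notch in the top edge of the case's front wall, on the outer face, 67 mm above the bench: 44 mm wide, 16 mm high, closed above by the flap. The blade goes in level, along the case's +x axis, at this height.
- flap (a joint): Angle of the flap: 0 shut (flat on the case), growing as its front edge rises, up to 1.7. Aluminium plate without handle, 150 mm from hinge line to front edge, 186 wide, 4 mm thick, 0.18 to 0.29 kg; underside 3 mm below the hinge line when shut, front edge flush with the front wall. The hinge is free: it falls shut if let go.
- flap_edge (a point): Middle of the flap's front edge, on its underside, 150 mm from the hinge line; turns with the flap.
- pointer (a joint): Angle of the gauge's dark pointer arm (at the case's y = -103 mm), about the same hinge line and in the same sense as the flap (0 level to the front, 1.57 upright); clamped somewhere from 0.55 to 1.0. The flap must reach this value.
- pointer_tip (a point): Point on the pointer arm 150 mm from the hinge line: the flap's front edge is beside it when the angle is right.
- stubby: Bystander: short screwdriver, 105 mm, red handle, lying parallel to the long one, not to be used.
- bearing: Bystander: ball bearing, 35 mm across, 11 mm high, in front of the case.
- ratchet: Bystander: ratchet handle, 154 mm long, lying on the bench at the left front.
- pliers: Bystander: pliers, 175 mm long, flat on the bench at the left.
- tap_box: Bystander: small open box, 62 x 96 x 22 mm, behind the screwdrivers.

How it is judged:
By the outcome, as a careful person would: the job done as asked, in the order asked, and still so for the second after the job is handed in, while the arm keeps its last pose, push and grip.
It also fails if it takes over 48 s, if anything falls off the work surface, if the arm or the gripper's body presses on something with over 40 N, if the wrist force passes 120 N, or if a joint passes its speed limit or range.

## Working session

There is one attempt and no reset: what is moved stays moved. The work goes in short steps, Python scripts to look and compute and a shell command to move; the robot and the scene stay as the last step left them, time stands still between calls to the robot, and variables do not carry over. Pictures are saved under pics/ and viewed, at most 10 in all, crops included, and the job is handed in when it is done.

```bash
mkdir -p pics; ls
python3 - <<'E'
from bench import *
import cv2,numpy as np
for n in ["top","side"]:
    im=read_camera(n); cv2.imwrite(f"pics/{n}0.png",im[:,:,::-1]); c=calibration(n)
    print(n,c)
s=get_state(); print(s)
E
```

```text
pics
top {'intrinsics': array([[413.84051461,   0.        , 315.91806172],
       [  0.        , 413.84051461, 202.71775527],
       [  0.        ,   0.        ,   1.        ]]), 'rvec': array([ 2.18211353, -2.14448296,  0.13510415]), 'tvec': array([0.01518555, 0.58890536, 1.12344762])}
side {'intrinsics': array([[492.22589693,   0.        , 320.42721504],
       [  0.        , 492.22589693, 198.5733419 ],
       [  0.        ,   0.        ,   1.        ]]), 'rvec': array([ 2.3895707 , -0.19705253,  0.0711619 ]), 'tvec': array([-0.56478176,  0.14008389,  1.07785637])}
{'t': 0.1, 'joint_positions': array([-1.25056841e+00,  3.13915040e-01,  4.51324270e-02,  1.30359413e+00,
       -2.59173209e-05,  1.43121003e+00]), 'joint_vel': array([-0.00315058, -0.00212833,  0.00442753, -0.00011301, -0.00042191,
       -0.00078563]), 'joint_torque': array([ 1.65465568e-03, -4.81721878e+01,  2.99246192e+01,  1.26513006e-02,
       -1.44979285e-04, -4.98784587e-06]), 'position': array([ 0.25502787, -0.51486589,  0.23052016]), 'eef_rot': array([[ 8.96135003e-01,  4.43781235e-01, -5.22087170e-04],
       [ 4.43781499e-01, -8.96133782e-01,  1.49191355e-03],
       [ 1.94223288e-04, -1.56864858e-03, -9.99998751e-01]]), 'wrist_force': array([-0.35944163, -0.18767072, -0.15446725]), 'moment': array([-0.02879715,  0.0224098 ,  0.01921414]), 'grasp_force': 0.0, 'width': 0.085757905720561}
```

View pics/top0.png

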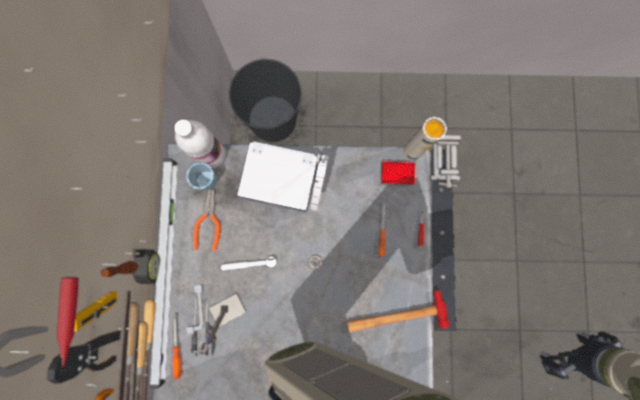

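View pics/side0.png

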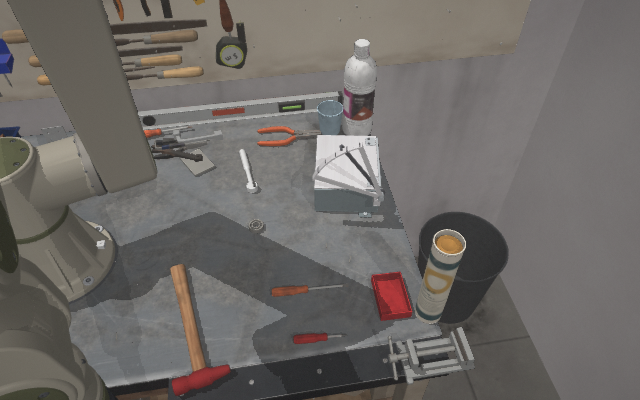

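The top view shows the long orange driver at about (382,240) with its tip near (383,207). The white flap lies at about (239..318, 143..208) and the bearing at (315,261). The side view shows the gauge with its dark pointer near (358,163).

```bash
cat > h.py <<'E'
from bench import *
import cv2,numpy as np
def cam(n):
    c=calibration(n); R=cv2.Rodrigues(c["rvec"])[0]; return c["intrinsics"],R,np.ravel(c["tvec"])
def ray(n,uv,C=None):
    K,R,t=C or cam(n); d=R.T@np.linalg.inv(K)@np.array([uv[0],uv[1],1.]); return -R.T@t,d
def onz(n,uv,z,C=None):
    o,d=ray(n,uv,C); return o+d*(z-o[2])/d[2]
def proj(n,P,C=None):
    K,R,t=C or cam(n); p=K@(R@np.asarray(P)+t); return p[:2]/p[2]
E
python3 - <<'E'
from h import *
t=cv2.imread("pics/top0.png"); s=cv2.imread("pics/side0.png")
hsv=cv2.cvtColor(t,cv2.COLOR_BGR2HSV)
m=cv2.inRange(hsv,(3,120,80),(20,255,255)); m[:,:365]=0;m[:,400:]=0;m[:200]=0;m[270:]=0
p=np.argwhere(m)[:,::-1].astype(float); print(len(p),p.mean(0),p.min(0),p.max(0))
W=np.array([onz("top",q,.009) for q in p]); c=W.mean(0); u,sv,vt=np.linalg.svd(W-c); print("handle c",c,"axis",vt[0], np.ptp((W-c)@vt[0]))
g=cv2.inRange(hsv,(0,0,200),(180,60,255)); g[:,:225]=0;g[:,335:]=0;g[:135]=0;g[215:]=0
g=cv2.morphologyEx(g,cv2.MORPH_OPEN,np.ones((9,9)))
ct=max(cv2.findContours(g,0,2)[0],key=cv2.contourArea); r=cv2.minAreaRect(ct); b=cv2.boxPoints(r); print(r)
for q in b: print(q,onz("top",q,.079))
a=cv2.resize(t[130:280,220:420],None,fx=4,fy=4,interpolation=cv2.INTER_CUBIC); cv2.imwrite("pics/a.png",a)
a=cv2.resize(s[130:230,300:400],None,fx=6,fy=6,interpolation=cv2.INTER_CUBIC); cv2.imwrite("pics/b.png",a)
E
```

```text
150 [381.48       243.58666667] [378. 230.] [384. 256.]
handle c [ 0.47844947 -0.16232204  0.009     ] axis [-0.99820291  0.05992459 -0.        ] 0.07363604097495077
((277.1707458496094, 175.03659057617188), (69.63350677490234, 56.15380096435547), 12.094757080078125)
[237.24391 195.19513] [0.59991678 0.23787508 0.079     ]
[249.00978 140.28781] [0.75208152 0.21169029 0.079     ]
[317.0976  154.87805] [0.71479998 0.02467577 0.079     ]
[305.33173 209.78537] [0.56367925 0.05376517 0.079     ]
```

View pics/a.png

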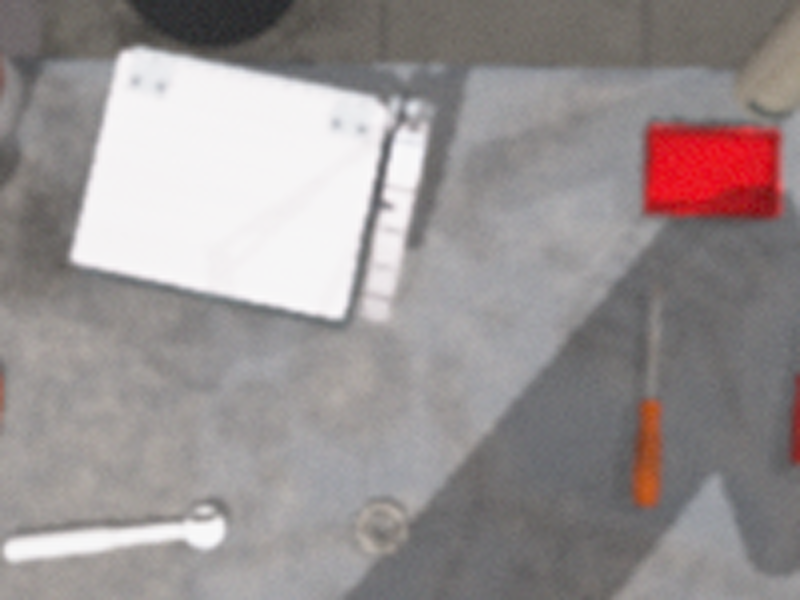

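View pics/b.png

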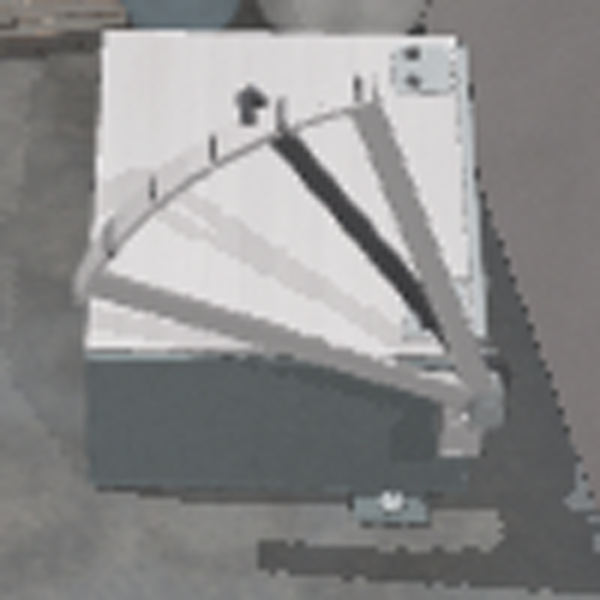

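The crops show the flap corners clearly, with the front edge running from crop (72,263) to (345,320). The dark pointer runs from side-crop (280,140) to (435,330), roughly 45–50°. I'll compute its angle and start moving.

```bash
cat >> h.py <<'E'
FL,BL,BR,FR=[np.array(v) for v in [(.5999,.2379),(.7521,.2117),(.7148,.0247),(.5637,.0538)]]
ctr=(FL+BL+BR+FR)/4
v=(BL+BR-FL-FR)/2; w=FL+BL-FR-BR; w=w/2
yaw=np.arctan2(v[1]*.8+(-w[0]),v[0]*.8+w[1])
ex=np.array([np.cos(yaw),np.sin(yaw),0]); ey=np.array([-ex[1],ex[0],0]); C0=np.array([*ctr,0])
def tocase(P): d=np.asarray(P)-C0; return np.array([d@ex,d@ey,d[2]])
def fromcase(a): return C0+ex*a[0]+ey*a[1]+np.array([0,0,a[2]])
def onplane(n,uv,yc,C=None):
    o,d=ray(n,uv,C); k=(yc-(o-C0)@ey)/(d@ey); return tocase(o+k*d)
E
python3 - <<'E'
from h import *
print(np.degrees(yaw),C0,"notch y=0",fromcase((-.075,0,.067)))
for uv in [(280,140),(435,330),(360,232)]:
    q=onplane("side",(300+uv[0]/6,130+uv[1]/6),-.103); print(uv,q,np.arctan2(q[2]-.078,.075-q[0]),np.hypot(q[2]-.078,.075-q[0]))
for a in (.6,.7,.8,.9): print(a,[(np.round((proj("side",fromcase((.075-r*np.cos(a),-.103,.078+r*np.sin(a))))-[300,130])*6)) for r in (0.04,.15)])
print("hinge",(proj("side",fromcase((.075,-.103,.078)))-[300,130])*6)
print("corners pred",[(proj("side",fromcase((sx*.075,sy*.093,.079)))-[300,130])*6 for sx in (-1,1) for sy in (-1,1)])
print("bearing",onz("top",(315.5,261.5),.011))
E
python3 -m handwheel '[[[0.02,-0.011,0,0,0,-7,0.06],[0.04,-0.022,0,0,0,-14,0.06],[0.06,-0.033,0,0,0,-21,0.06],[0.08,-0.044,0,0,0,-28,0.06],[0.1,-0.055,0,0,0,-35,0.06]]]'
```

```text
-10.859694343661037 [0.657625 0.132025 0.      ] notch y=0 [0.58396814 0.14615535 0.067     ]
(280, 140) [-0.00466418 -0.103       0.19713679] 0.9814024274241739 0.14331767752823005
(435, 330) [ 0.05567563 -0.103       0.10438034] 0.938570592171767 0.032700972197779274
(360, 232) [ 0.0253587  -0.103       0.15372766] 0.9905475978722798 0.09054798120833069
0.6 [array([397., 337.]), array([152., 211.])]
0.7 [array([404., 331.]), array([178., 186.])]
0.8 [array([412., 325.]), array([208., 164.])]
0.9 [array([421., 320.]), array([241., 143.])]
hinge [481.44376954 379.94079653]
corners pred [array([ 82.73296098, 352.35572974]), array([98.54328952, 33.62437233]), array([480.19204241, 358.83010963]), array([455.63522755,  38.62383158])]
bearing [0.42508774 0.02365262 0.011     ]
t: 0.52
position: [0.3206, -0.4205, 0.2308]
eef_rot: [[0.475, 0.88, -0.0], [0.88, -0.475, 0.001], [0.001, -0.001, -1.0]]
wrist_force: [0.2, -0.3, 0.6]
width: 0.0603
grasp_force: 0.0
```

```bash
python3 -m handwheel '[[[0.02,-0.011,0,0,0,-7,0.06],[0.04,-0.022,0,0,0,-14,0.06],[0.06,-0.033,0,0,0,-21,0.06],[0.08,-0.044,0,0,0,-28,0.06],[0.1,-0.055,0,0,0,-35,0.06]]]'
python3 -m handwheel '[[[-0.02,-0.011,0,0,0,-7,0.06],[-0.03,-0.03,0,0,0,-14,0.06],[-0.03,-0.05,0,0,0,-21,0.06],[-0.03,-0.07,0,0,0,-28,0.06],[-0.03,-0.09,0,0,0,-35,0.06]]]'
python3 - <<'E'
from h import *
P=np.array([.5009,-.1637,.19]); s=get_state(); R=s["eef_rot"]; print(s["joint_positions"],R.T@(P-s["position"]), 176.6-np.degrees(np.arctan2(R[1,0],R[0,0])))
# pointer fit
im=cv2.imread("pics/side0.png"); g=im.max(2).astype(int)
pts=[]
for r in range(155,183):
    c=int(round(300+(280+(r*1.-153.3)*6*155/190)/6)); 
    seg=g[r,c-6:c+7]; w=np.clip(115-seg,0,None); 
    if r%4==0: print(r,c,seg)
    if w.sum()>0: pts.append((r,(np.arange(c-6,c+7)*w).sum()/w.sum()))
A=np.array([onplane("side",(c,r),-.103) for r,c in pts]); k=np.polyfit(A[:,2],A[:,0],1); print(k,np.arctan2(1,-k[0]), [np.arctan2(q[2]-.078,.075-q[0]).round(3) for q in A])
E
```

```text
t: 0.93
position: [0.3198, -0.3061, 0.2308]
eef_rot: [[-0.116, 0.993, -0.0], [0.993, 0.116, 0.001], [0.001, -0.0, -1.0]]
wrist_force: [0.4, -0.9, 0.6]
width: 0.0601
grasp_force: 0.0
t: 1.35
position: [0.2331, -0.347, 0.2309]
eef_rot: [[-0.665, 0.746, -0.0], [0.746, 0.665, 0.001], [0.001, 0.0, -1.0]]
wrist_force: [0.1, -0.5, 0.2]
width: 0.0599
grasp_force: 0.0
[-1.17191757e+00  1.01473004e-02 -3.19824841e-01  1.24169245e+00
 -3.59222171e-05 -3.29245800e-01] [-0.04143187  0.32190601  0.04093402] 44.88152888285342
156 349 [216 216 217 211 131  69  69  69  77 130 217 219 220]
160 352 [220 220 218 216 168  73  70  68  70  91 189 219 218]
164 355 [218 219 219 217 211 136  68  70  70  87 153 218 217]
168 359 [219 221 222 216 128  68  70  69  76 123 220 218 214]
172 362 [222 221 221 218 210 102  69  66  64  81 152 214 176]
176 365 [220 220 220 221 215 132  64  65  65  78 141 142 141]
180 368 [221 220 220 218 215 153  67  65  68 105 141 142 141]
[-0.66199546  0.12731107] 0.9860346144052515 [np.float64(0.989), np.float64(0.988), np.float64(0.99), np.float64(0.989), np.float64(0.987), np.float64(0.99), np.float64(0.99), np.float64(0.989), np.float64(0.991), np.float64(0.993), np.float64(0.993), np.float64(0.992), np.float64(0.995), np.float64(0.99), np.float64(0.993), np.float64(0.997), np.float64(0.997), np.float64(1.002), np.float64(0.999), np.float64(1.0), np.float64(0.999), np.float64(1.001), np.float64(1.01), np.float64(0.997), np.float64(0.989), np.float64(0.984), np.float64(0.982), np.float64(0.976)]
```

```bash
python3 -m handwheel '[[[-0.004,0.032,0,0,0,-6,0.06],[-0.008,0.064,0,0,0,-12,0.06],[-0.012,0.096,0.01,0,0,-18,0.06],[-0.016,0.128,0.015,0,0,-24,0.06],[-0.02,0.16,0.02,0,0,-30,0.06]]]'
python3 - <<'E'
from h import *
P=np.array([.5009,-.1637,.12]); s=get_state(); R=s["eef_rot"]; print(s["joint_positions"],R.T@(P-s["position"]), 176.6-np.degrees(np.arctan2(R[1,0],R[0,0])))
E
```

```text
t: 1.77
position: [0.3678, -0.2557, 0.2108]
eef_rot: [[-0.949, 0.316, -0.0], [0.316, 0.949, 0.0], [0.0, 0.0, -1.0]]
wrist_force: [0.8, -1.7, -0.3]
width: 0.0601
grasp_force: 0.0
[-7.86932760e-01  7.65453084e-02 -2.99624834e-01  1.19506825e+00
 -2.78754791e-05 -4.65221536e-01] [-0.09720723  0.12930081  0.09074259] 15.032692962349358
```

```bash
python3 -m handwheel '[[[-0.02,0.026,0.018,0,0,-4,0.06],[-0.04,0.052,0.036,0,0,-8,0.06],[-0.06,0.078,0.054,0,0,-12,0.06],[-0.08,0.104,0.072,0,0,-15,0.06],[-0.097,0.129,0.09,0,0,-15,0.06]]]'
python3 - <<'E'
from h import *
im=read_camera("wrist");cv2.imwrite("pics/w1.png",im[:,:,::-1])
P=np.array([.5009,-.1637,.009]); s=get_state(); R=s["eef_rot"]; print(s["position"],R.T@(P-s["position"]),proj("wrist",P))
hsv=cv2.cvtColor(im,cv2.COLOR_RGB2HSV); m=cv2.inRange(hsv,(3,130,70),(18,255,255)); ct=max(cv2.findContours(m,0,2)[0],key=cv2.contourArea)
b=cv2.boxPoints(cv2.minAreaRect(ct)); print(b); print([onz("wrist",q,.009).round(4) for q in b])
E
```

```text
t: 2.18
position: [0.5018, -0.1641, 0.1201]
eef_rot: [[-0.998, 0.061, 0.0], [0.061, 0.998, -0.0], [-0.0, -0.0, -1.0]]
wrist_force: [0.1, -0.4, 0.6]
width: 0.0603
grasp_force: 0.0
[ 0.50361027 -0.16078957  0.11655808] [ 0.00238382 -0.00348732  0.10754866] [316.91530397 188.20087782]
[[311.99997 114.00001]
 [335.99997 114.00001]
 [335.99997 213.     ]
 [311.99997 213.     ]]
[array([ 0.4457, -0.1638,  0.009 ]), array([ 0.4467, -0.1466,  0.009 ]), array([ 0.5218, -0.1501,  0.009 ]), array([ 0.5206, -0.1688,  0.009 ])]
```

View pics/w1.png

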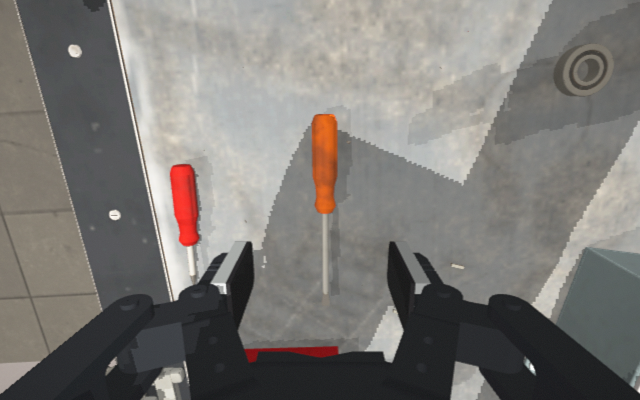

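The wrist view shows the driver centred at (324,165), blade down to (325,295), between the fingers, and the stubby at (185,205), well clear. I'll re-measure now the arm is still.

Run:
```python
from h import *
for i in range(2):
    s=get_state(); C=cam("wrist"); im=read_camera("wrist")
    R=s["eef_rot"]
    hsv=cv2.cvtColor(im,cv2.COLOR_RGB2HSV); m=cv2.inRange(hsv,(3,130,70),(18,255,255)); ct=max(cv2.findContours(m,0,2)[0],key=cv2.contourArea)
    M=np.zeros_like(m); cv2.drawContours(M,[ct],-1,255,-1); p=np.argwhere(M)[:,::-1].astype(float)
    W=np.array([onz("wrist",q,.010,C) for q in p]); c=W.mean(0); vt=np.linalg.svd(W-c)[2]
    print(s["position"],c,np.degrees(np.arctan2(vt[0,1],vt[0,0])),W.min(0),W.max(0))
P=np.array([W[:,0].max()-.015,0,.009]); P[1]=c[1]+(P[0]-c[0])*vt[0,1]/vt[0,0]
print(P,R.T@(P-s["position"]),np.degrees(np.arctan2(R[1,0],R[0,0])))
```

```text
[ 0.50361027 -0.16078957  0.11655808] [ 0.47909577 -0.16071902  0.01      ] -2.932843522679374 [ 0.44428323 -0.17046914  0.01      ] [ 0.52074753 -0.15042493  0.01      ]
[ 0.50125625 -0.1620449   0.11770335] [ 0.47919838 -0.16070374  0.01      ] -2.8778458490987777 [ 0.44452795 -0.17046108  0.01      ] [ 0.52031658 -0.15049576  0.01      ]
[ 0.50531658 -0.16201671  0.009     ] [-4.48188833e-03 -3.57559364e-05  1.08686786e-01] 176.61222818930963
```

```bash
python3 -m handwheel '[[[-0.002,0,0.03,0,0,0,0.06],[-0.004,0,0.06,0,0,0,0.06],[-0.004,0,0.085,0,0,0,0.06],[-0.004,0,0.1,0,0,0,0.06],[-0.004,0,0.108,0,0,0,0.06]]]' 110
python3 -m handwheel '[[[0,0,0,0,0,0,0.06],[0,0,0.002,0,0,0,0.06],[0,0,0.004,0,0,0,0.06],[0,0,0.004,0,0,0,0.045],[0,0,0.004,0,0,0,0.035]]]'
python3 -c "
from bench import *
s=get_state();print(s['position'],s['width'],s['wrist_force'])"
```

```text
t: 2.75
position: [0.5023, -0.1658, 0.0116]
eef_rot: [[-0.998, 0.065, -0.003], [0.065, 0.998, 0.001], [0.003, 0.001, -1.0]]
wrist_force: [-1.0, 0.1, 0.6]
width: 0.06
grasp_force: 0.0
t: 3.17
position: [0.5051, -0.1662, 0.0103]
eef_rot: [[-0.998, 0.064, 0.002], [0.064, 0.998, -0.001], [-0.002, -0.001, -1.0]]
wrist_force: [0.1, 0.8, -0.3]
width: 0.0366
grasp_force: 0.0
[ 0.50509211 -0.16615089  0.0103049 ] 0.03657368604862086 [ 0.12316347  0.76306815 -0.26083134]
```

```bash
python3 -m handwheel '[[[0,0.003,0.003,0,0,0,0.036],[0,0.003,0.006,0,0,0,0.036],[0,0.003,0.006,0,0,0,0.025],[0,0.003,0.006,0,0,0,0.01],[0,0.003,0.006,0,0,0,0.005]]]' 110
python3 -m handwheel '[[[0,0,0,0,0,0,0.005],[0,0,0,0,0,0,0.005],[0,0,0,0,0,0,0.005],[0,0,0,0,0,0,0.005],[0,0,0,0,0,0,0.005]]]' 110
```

```text
t: 3.58
position: [0.5046, -0.1626, 0.0034]
eef_rot: [[-0.998, 0.064, -0.0], [0.064, 0.998, -0.0], [0.0, -0.0, -1.0]]
wrist_force: [-0.6, 1.2, 2.7]
width: 0.0152
grasp_force: 107.7
t: 4.0
position: [0.5046, -0.1626, 0.0034]
eef_rot: [[-0.998, 0.064, 0.0], [0.064, 0.998, 0.0], [-0.0, 0.0, -1.0]]
wrist_force: [-0.6, 1.5, 3.9]
width: 0.0149
grasp_force: 107.9
```

```bash
python3 -m handwheel '[[[0,0,-0.02,0,0,0,0.005],[0,0,-0.05,0,0,0,0.005],[0,0,-0.08,0,0,0,0.005],[0.01,0.01,-0.11,0,0,0,0.005],[0.02,0.03,-0.13,0,0,0,0.005]]]'
python3 -m handwheel '[[[0.01,0.035,0,0,0,1,0.005],[0.02,0.07,0,0,0,2,0.005],[0.03,0.105,0,0,0,3,0.005],[0.04,0.14,0,0,0,4,0.005],[0.05,0.175,0,0,0,5,0.005]]]'
python3 -m handwheel '[[[0.005,0.035,0,0,0,0.5,0.005],[0.012,0.07,0,0,0,1,0.005],[0.02,0.1,0,0,0,1.5,0.005],[0.025,0.12,0,0,0,2,0.005],[0.03,0.128,0,0,0,2.5,0.005]]]'
python3 - <<'E'
from h import *
s=get_state(); s=get_state(); C=cam("wrist"); im=read_camera("wrist");cv2.imwrite("pics/w2.png",im[:,:,::-1]); print(s["position"],s["eef_rot"].round(4).tolist())
print(C)
E
```

```text
t: 4.42
position: [0.4881, -0.1335, 0.1358]
eef_rot: [[-0.998, 0.066, 0.004], [0.066, 0.998, -0.003], [-0.004, -0.002, -1.0]]
wrist_force: [0.3, 0.1, 0.0]
width: 0.0148
grasp_force: 108.0
t: 4.83
position: [0.4473, 0.0476, 0.1332]
eef_rot: [[-0.988, 0.152, 0.001], [0.152, 0.988, -0.0], [-0.001, -0.0, -1.0]]
wrist_force: [0.2, 0.3, -0.6]
width: 0.0148
grasp_force: 108.0
t: 5.25
position: [0.4375, 0.18, 0.1331]
eef_rot: [[-0.982, 0.191, 0.001], [0.191, 0.982, 0.001], [-0.001, 0.001, -1.0]]
wrist_force: [0.4, -1.0, -1.1]
width: 0.0151
grasp_force: 108.0
[0.43747486 0.18001688 0.13305308] [[-0.9816, 0.1909, 0.0008], [0.1909, 0.9816, 0.0005], [-0.0007, 0.0006, -1.0]]
(array([[339.77973632,   0.        , 320.16379223],
       [  0.        , 339.77973632, 193.39141356],
       [  0.        ,   0.        ,   1.        ]]), array([[ 1.90211945e-01,  9.81743038e-01,  1.52557342e-04],
       [ 9.42521501e-01, -1.82656283e-01,  2.79803328e-01],
       [ 2.74722835e-01, -5.30781466e-02, -9.60057329e-01]]), array([-0.25900313, -0.38845014,  0.17330562]))
```

View pics/w2.png

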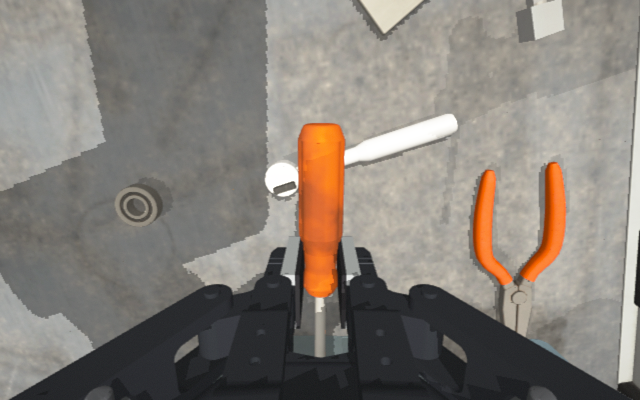

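The wrist view shows the driver held straight, along the column 321→319. The gripper hides the case. I'll look at the case front from the side, so first I'll compute where the notch would appear in the picture.

Run:
```python
from h import *
K,R,t=cam("wrist"); s=get_state(); E=s["eef_rot"]; p=s["position"]
for dx in (0,.04):
  for dy in (-.14,-.17,-.2,-.23,.17,.2):
    d=E@[dx,dy,0]; t2=t-R@d
    print(dx,dy,[proj("wrist",fromcase((-.075,y,.067)),(K,R,t2)).round() for y in (-.095,-.022,.022,.095)],"front bottom",proj("wrist",fromcase((-.075,0,0)),(K,R,t2)).round())
```

```text
0 -0.14 [array([373., 395.]), array([468., 395.]), array([525., 395.]), array([620., 395.])] front bottom [461. 336.]
0 -0.17 [array([412., 395.]), array([507., 395.]), array([564., 395.]), array([659., 395.])] front bottom [493. 336.]
0 -0.2 [array([451., 395.]), array([546., 395.]), array([603., 395.]), array([698., 395.])] front bottom [524. 336.]
0 -0.23 [array([490., 395.]), array([585., 395.]), array([642., 395.]), array([737., 395.])] front bottom [555. 336.]
0 0.17 [array([-30., 395.]), array([ 65., 395.]), array([122., 395.]), array([217., 394.])] front bottom [138. 335.]
0 0.2 [array([-69., 395.]), array([ 26., 395.]), array([ 83., 394.]), array([178., 394.])] front bottom [107. 335.]
0.04 -0.14 [array([371., 435.]), array([462., 435.]), array([516., 434.]), array([607., 434.])] front bottom [457. 370.]
0.04 -0.17 [array([408., 435.]), array([499., 435.]), array([554., 435.]), array([645., 434.])] front bottom [487. 370.]
0.04 -0.2 [array([445., 435.]), array([536., 435.]), array([591., 435.]), array([682., 434.])] front bottom [517. 370.]
0.04 -0.23 [array([483., 435.]), array([574., 435.]), array([629., 435.]), array([720., 434.])] front bottom [548. 370.]
0.04 0.17 [array([-15., 434.]), array([ 76., 434.]), array([130., 434.]), array([221., 434.])] front bottom [144. 369.]
0.04 0.2 [array([-53., 434.]), array([ 38., 434.]), array([ 93., 434.]), array([184., 434.])] front bottom [114. 369.]
```

```bash
python3 -m handwheel '[[[0,-0.038,0,0,0,0,0.005],[0,-0.076,0,0,0,0,0.005],[-0.01,-0.114,0,0,0,0,0.005],[-0.03,-0.15,0,0,0,0,0.005],[-0.05,-0.185,0,0,0,0,0.005]]]'
python3 -m handwheel '[[[0,0,0,0,0,0,0.005],[0,0,0,0,0,0,0.005],[0,0,0,0,0,0,0.005],[0,0,0,0,0,0,0.005],[0,0,0,0,0,0,0.005]]]'
python3 - <<'E'
from h import *
C=cam("wrist"); im=read_camera("wrist")
cv2.imwrite("pics/w3.png",cv2.resize(im[230:400,380:640,::-1],None,fx=3,fy=3))
for y in (-.095,-.022,0,.022,.095): print(y,((proj("wrist",fromcase((-.075,y,.075)),C)-[380,230])*3).round(),((proj("wrist",fromcase((-.075,y,.059)),C)-[380,230])*3).round())
E
```

```text
t: 5.72
position: [0.4501, -0.0159, 0.1333]
eef_rot: [[-0.981, 0.193, 0.0], [0.193, 0.981, -0.001], [-0.0, -0.0, -1.0]]
wrist_force: [1.8, 0.0, -1.5]
width: 0.015
grasp_force: 108.1
t: 6.13
position: [0.4501, -0.0127, 0.1331]
eef_rot: [[-0.981, 0.192, -0.001], [0.192, 0.981, 0.0], [0.001, 0.0, -1.0]]
wrist_force: [0.4, 0.2, -1.2]
width: 0.015
grasp_force: 108.2
-0.095 [192. 354.] [170. 309.]
-0.022 [502. 354.] [461. 308.]
0 [596. 354.] [549. 308.]
0.022 [689. 353.] [637. 308.]
0.095 [999. 353.] [929. 307.]
```

View pics/w3.png

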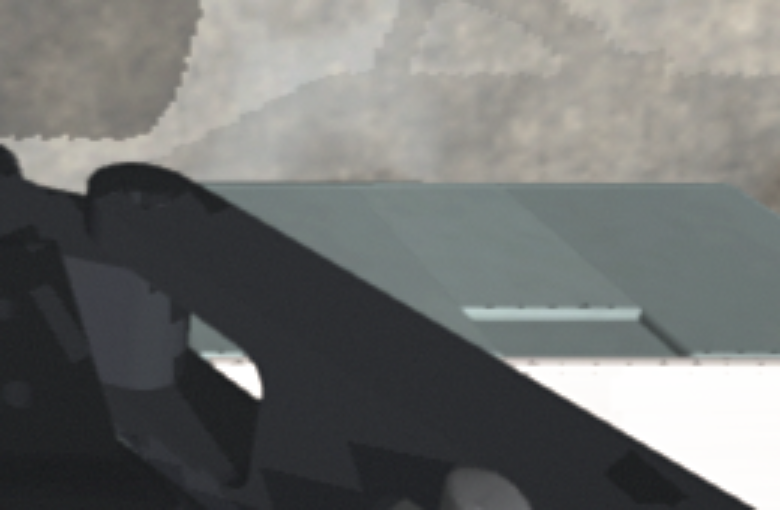

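The crop shows the notch's lower edge running from (462,308) to (643,308). The model puts it at 461..637, so the case pose and the central notch are confirmed. I'll move to the pre-insertion pose, backing off first to clear the gauge.

```bash
python3 -m handwheel '[[[0.03,-0.005,0,0,0,0,0.005],[0.055,0.01,0,0,0,0,0.005],[0.06,0.045,0,0,0,0,0.005],[0.06,0.08,0,0,0,0,0.005],[0.06,0.115,0.01,0,0,0,0.005]]]'
python3 -m handwheel '[[[0,0.03,0.01,0,0,0,0.005],[0,0.055,0.03,0,0,0,0.005],[-0.01,0.066,0.05,0,0,0,0.005],[-0.015,0.066,0.06,0,0,0,0.005],[-0.015,0.066,0.06,0,0,0,0.005]]]'
cat > chk.py <<'E'
from h import *
s=get_state(); E=s["eef_rot"]; p=s["position"]
tip=p-E[:,0]*.101-E[:,2]*.0056
print("t",s["t"],"tip case mm",(tocase(tip)*1000).round(1),"driver yaw err",round(np.degrees(np.arctan2(-E[1,0],-E[0,0])-yaw),2),"pitch",round(np.degrees(np.arcsin(-E[2,0])),2),"roll",round(np.degrees(E[2,1]),2),"F",s["wrist_force"].round(1),"M",s["moment"].round(2),s["grasp_force"])
E
cat > vis.py <<'E'
from h import *
import sys
n=sys.argv[1]; im=read_camera("side")[:,:,::-1]; cv2.imwrite(f"pics/{n}_full.png",im)
cv2.imwrite(f"pics/{n}.png",cv2.resize(im[100:240,240:400],None,fx=4,fy=4,interpolation=cv2.INTER_CUBIC))
E
python3 chk.py; python3 vis.py s1
```

```text
t: 6.6
position: [0.4146, 0.1128, 0.125]
eef_rot: [[-0.981, 0.193, 0.004], [0.193, 0.981, 0.0], [-0.004, 0.001, -1.0]]
wrist_force: [0.7, 0.1, -0.6]
width: 0.0146
grasp_force: 108.3
t: 7.02
position: [0.4402, 0.1731, 0.0612]
eef_rot: [[-0.982, 0.191, -0.003], [0.191, 0.982, -0.001], [0.003, -0.002, -1.0]]
wrist_force: [-1.1, -0.1, -0.5]
width: 0.0148
grasp_force: 108.3
t 7.0167 tip case mm [-120.2   -0.8   66.5] driver yaw err -0.13 pitch -0.18 roll -0.11 F [-1.1 -0.1 -0.5] M [-0.01  0.    0.  ] 108.29289436340332
```

View pics/s1.png

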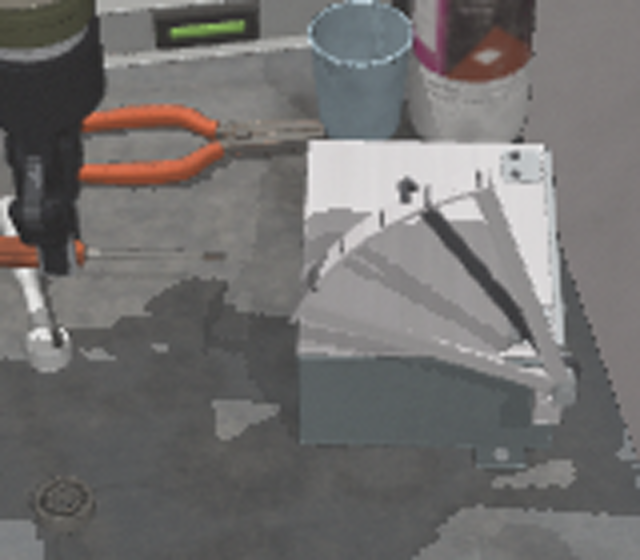

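The side view shows the blade level, with its tip at crop (225,257), aimed at the case front. I'll check the tip height from this pixel.

Run:
```python
from h import *
for uv in [(225,257),(200,256),(86,254)]:
    print(uv,(onplane("side",(240+uv[0]/4,100+uv[1]/4),-.0008)*1000).round(1))
im=cv2.imread("pics/s1_full.png").astype(int)
print(im[160:170,286:301].sum(2)//3)
```

```text
(225, 257) [-120.9   -0.8   67.3]
(200, 256) [-136.    -0.8   67.8]
(86, 254) [-205.    -0.8   68. ]
[[123 121 121 117 116 117 120 122 120 128 130 129 128 125 122]
 [118 122 120 120 117 118 119 124 124 126 127 123 123 124 124]
 [120 121 122 122 120 116 119 121 122 120 125 125 127 126 122]
 [128 125 127 125 118  89  92  92  91  93 106 124 125 124 122]
 [120 121 124 122 107  91  89  89  91  91 107 127 123 124 124]
 [127 126 125 123 122 112 112 113 113 109 120 123 122 118 112]
 [124 124 126 123 120 122 123 119 116 114 119 119 122 121 121]
 [118 122 122 121 123 121 121 119 118 118 118 120 122 120 109]
 [107 117 119 122 120 121 125 125 123 122 122 124 122 121 111]
 [109 116  88  92 122 122 123  96 127 125 124 123 123 115 114]]
```

```bash
python3 -m handwheel '[[[-0.01,0.001,0,0,0,0,0.005],[-0.02,0.001,0,0,0,0,0.005],[-0.03,0.001,0,0,0,0,0.005],[-0.04,0.001,0,0,0,0,0.005],[-0.05,0.001,0,0,0,0,0.005]]]'
python3 -m handwheel '[[[-0.006,0,0,0,0,0,0.005],[-0.012,0,0,0,0,0,0.005],[-0.018,0,0,0,0,0,0.005],[-0.024,0,0,0,0,0,0.005],[-0.025,0,0,0,0,0,0.005]]]'
python3 chk.py
```

```text
t: 7.48
position: [0.4928, 0.1631, 0.064]
eef_rot: [[-0.981, 0.195, 0.002], [0.195, 0.981, 0.0], [-0.002, 0.0, -1.0]]
wrist_force: [0.0, 0.5, -0.4]
width: 0.0149
grasp_force: 108.3
t: 7.9
position: [0.5165, 0.1588, 0.0633]
eef_rot: [[-0.981, 0.194, 0.001], [0.194, 0.981, -0.0], [-0.001, 0.0, -1.0]]
wrist_force: [0.6, 0.0, 0.1]
width: 0.0149
grasp_force: 108.3
t 7.9 tip case mm [-42.7  -0.9  68.9] driver yaw err -0.32 pitch 0.04 roll 0.0 F [0.6 0.  0.1] M [0.01 0.   0.02] 108.29215049743652
```

The blade is in with no contact force. The blade end will carry the flap along an arc about the hinge (radius ~118 mm), which avoids sliding. First a small lift, then a check.

```bash
python3 -m handwheel '[[[0,0,-0.003,0,0,0,0.005],[0,0,-0.007,0,0,0,0.005],[0,0,-0.012,0,0,0,0.005],[0,0,-0.017,0,0,0,0.005],[-0.001,0,-0.022,0,0,0,0.005]]]'
python3 chk.py; python3 vis.py s2
```

```text
t: 8.32
position: [0.5155, 0.1589, 0.0857]
eef_rot: [[-0.981, 0.193, -0.001], [0.193, 0.981, -0.0], [0.001, -0.0, -1.0]]
wrist_force: [-1.1, -0.2, -2.6]
width: 0.0148
grasp_force: 108.1
t 8.3167 tip case mm [-43.7  -0.8  91.2] driver yaw err -0.27 pitch -0.06 roll -0.01 F [-1.1 -0.2 -2.6] M [0.09 0.43 0.02] 108.13796997070312
```

View pics/s2.png

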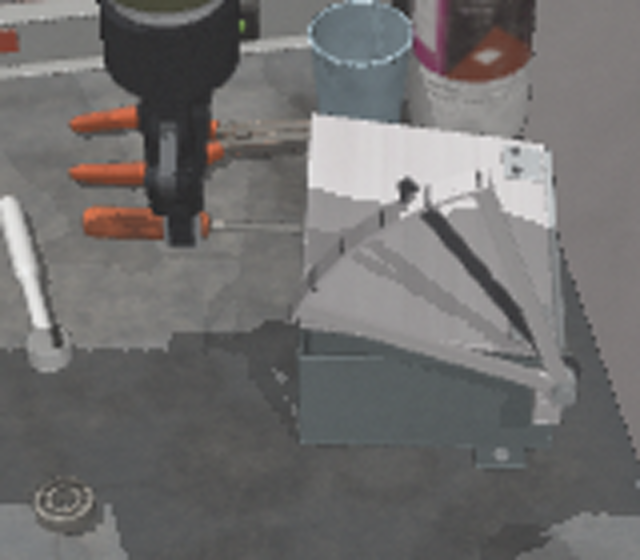

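The side view shows the flap lifting on the blade (its front edge at crop row ~325 with a gap above the case front), so I'll carry on along the arc.

```bash
python3 -m handwheel '[[[-0.002,0,-0.0065,0,0,0,0.005],[-0.004,0,-0.0135,0,0,0,0.005],[-0.006,0,-0.02,0,0,0,0.005],[-0.0085,0,-0.027,0,0,0,0.005],[-0.011,0,-0.0335,0,0,0,0.005]]]'
python3 -m handwheel '[[[-0.003,0,-0.0065,0,0,0,0.005],[-0.0065,0,-0.0125,0,0,0,0.005],[-0.0105,0,-0.0185,0,0,0,0.005],[-0.0145,0,-0.024,0,0,0,0.005],[-0.019,0,-0.0295,0,0,0,0.005]]]'
python3 chk.py; python3 vis.py s3
```

```text
t: 8.78
position: [0.5274, 0.1566, 0.1197]
eef_rot: [[-0.981, 0.193, 0.0], [0.193, 0.981, -0.0], [-0.0, -0.0, -1.0]]
wrist_force: [0.1, 1.3, -1.7]
width: 0.0148
grasp_force: 108.1
t: 9.2
position: [0.5462, 0.1529, 0.1489]
eef_rot: [[-0.981, 0.194, 0.0], [0.194, 0.981, -0.0], [-0.0, -0.0, -1.0]]
wrist_force: [-1.5, 0.7, -1.0]
width: 0.0148
grasp_force: 108.2
t 9.2 tip case mm [-12.3  -1.  154.5] driver yaw err -0.3 pitch 0.01 roll -0.0 F [-1.5  0.7 -1. ] M [ 0.1   0.32 -0.  ] 108.17522406578064
```

View pics/s3.png

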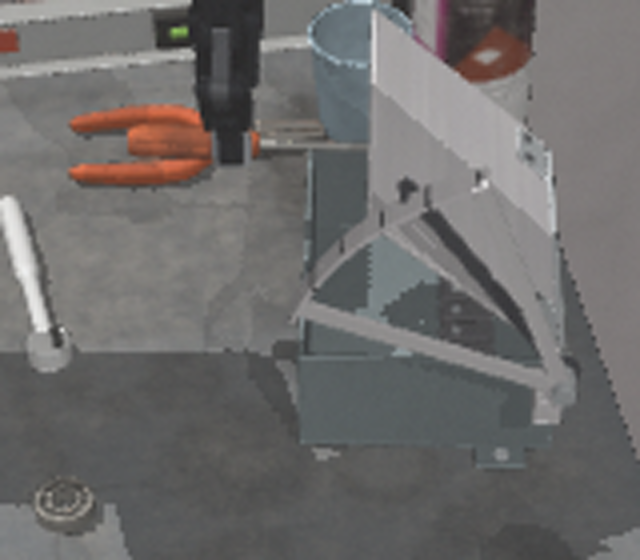

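The view shows the flap at ~0.75 rad, its near front corner at about (372,205) and the blade on its underside near (368,145). I'll go on towards 0.97, then measure.

```bash
python3 -m handwheel '[[[-0.003,0,-0.004,0,0,0,0.005],[-0.007,0,-0.008,0,0,0,0.005],[-0.0115,0,-0.012,0,0,0,0.005],[-0.0155,0,-0.015,0,0,0,0.005],[-0.018,0,-0.017,0,0,0,0.005]]]'
python3 -m handwheel '[[[0,0,0,0,0,0,0.005],[0,0,0,0,0,0,0.005],[0,0,0,0,0,0,0.005],[0,0,0,0,0,0,0.005],[0,0,0,0,0,0,0.005]]]'
python3 chk.py; python3 vis.py s4
python3 - <<'E'
from h import *
im=cv2.imread("pics/s4_full.png"); cv2.imwrite("pics/s4c.png",cv2.resize(im[80:205,300:400],None,fx=6,fy=4.8,interpolation=cv2.INTER_NEAREST))
for a in (.9,.95,1.,1.05):
    f=lambda y,r,o: ((proj("side",fromcase((.075-r*np.cos(a)+o*np.sin(a),y,.078+r*np.sin(a)+o*np.cos(a))))-[300,80])*[6,4.8]).round()
    print(a,"flap near edge top/under",f(-.093,.15,.001),f(-.093,.15,-.003),"far",f(.093,.15,.001),"ptr",f(-.103,.15,0))
E
```

```text
t: 9.67
position: [0.5643, 0.1494, 0.1658]
eef_rot: [[-0.981, 0.194, 0.001], [0.194, 0.981, -0.0], [-0.001, 0.0, -1.0]]
wrist_force: [-0.3, -0.1, -1.3]
width: 0.0143
grasp_force: 108.2
t: 10.08
position: [0.5631, 0.1496, 0.165]
eef_rot: [[-0.981, 0.193, -0.001], [0.193, 0.981, -0.0], [0.0, -0.0, -1.0]]
wrist_force: [-1.1, 0.5, -2.4]
width: 0.0149
grasp_force: 108.2
t 10.0833 tip case mm [  4.9  -1.1 170.6] driver yaw err -0.29 pitch -0.03 roll -0.02 F [-1.1  0.5 -2.4] M [0.08 0.2  0.05] 108.16952347755432
0.9 flap near edge top/under [243. 338.] [234. 342.] far [242.  84.] ptr [241. 354.]
0.95 flap near edge top/under [261. 330.] [251. 334.] far [258.  76.] ptr [258. 347.]
1.0 flap near edge top/under [279. 323.] [269. 327.] far [275.  69.] ptr [277. 340.]
1.05 flap near edge top/under [298. 317.] [288. 320.] far [291.  63.] ptr [296. 333.]
```

View pics/s4c.png

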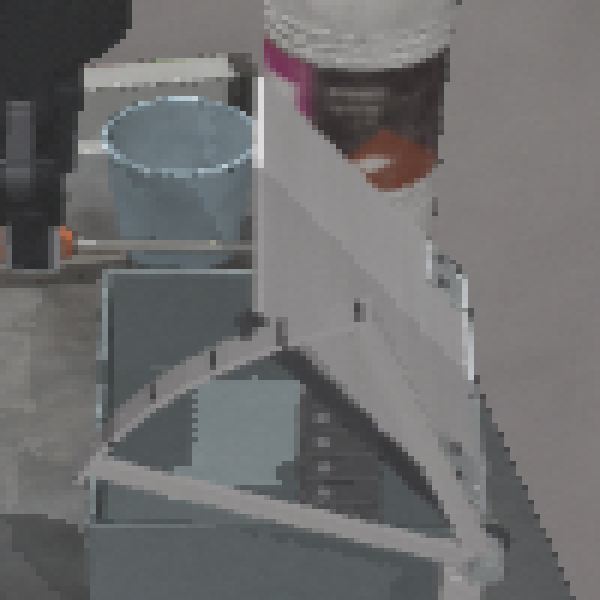

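The crop shows the flap's front-edge strip at x≈252–262, from (262,78) to (258,318), so the flap is near 0.955. The pointer is at ~0.985. I'll measure both to subpixel.

```bash
cat > m.py <<'E'
from h import *
from scipy.optimize import brentq
def meas(ims):
    g=np.mean([i.astype(float).mean(2) for i in ims],0)
    def edge(r,lo,hi):  # strongest rising edge, subpixel
        d=np.diff(g[r,lo:hi]); k=int(d.argmax()); k=min(max(k,1),len(d)-2); a,b,c=d[k-1:k+2]; 
        den=a-2*b+c; return lo+k+.5+(0.5*(a-c)/den if den else 0)
    L=[]
    for r in range(137,146):
        u=edge(r,330,356)
        def f(a):   # underside front edge line at image row r
            P=lambda y: proj("side",fromcase((.075-.15*np.cos(a)-.003*np.sin(a),y,.078+.15*np.sin(a)-.003*np.cos(a))))
            p,q=P(-.093),P(0.); return p[0]+(q[0]-p[0])*(r-p[1])/(q[1]-p[1])-u
        L.append((round(u,2),round(brentq(f,.6,1.3),4)))
    return L
if __name__=="__main__":
    ims=[read_camera("side") for _ in range(2)]
    L=meas(ims); print(L,"flap",np.median([a for _,a in L]))
    g=ims[0].max(2).astype(int)
    for r in (139,143,154,158,162,166): print(r,g[r,335:362])
E
python3 m.py
```

```text
[(np.float64(341.86), 0.9513), (np.float64(341.77), 0.9498), (np.float64(341.76), 0.9494), (np.float64(341.77), 0.9496), (np.float64(341.75), 0.9491), (np.float64(341.78), 0.9496), (np.float64(341.75), 0.949), (np.float64(341.65), 0.9471), (np.float64(342.79), 0.9666)] flap 0.9496
139 [ 86  87  88  88  87  87  89 123 149 139 138 137 138 140 138 139 140 140
 139 139 138 139 140 135 134 134 135]
143 [ 86  88  85  87  87  86  90 124 149 140 139 137 140 139 139 141 140 140
 141 141 140 143 143 139  73 120 140]
154 [ 68 130 131 136 135 141 146 144 116  91  69  67  63  64  64  66 104 121
 140 138 138 139 140 139 135 138 142]
158 [116  92  90  87  86  86  90 124  88  87  88  87  88  86  71  65  64  67
  70  93 123 140 139 138 137 136 136]
162 [129 128 128 129 128 129 128 129 132 131 132 130 132 133 129  84  78  66
  64  66  65  70  82 121 136 139 137]
166 [131 131 131 130 131 129 128 128 129 130 131 132 132 129 111  81  76  86
 113 102  75  69  65  64  65  66  94]
```

```bash
python3 -m handwheel '[[[-0.001,0,-0.001,0,0,0,0.005],[-0.002,0,-0.002,0,0,0,0.005],[-0.0035,0,-0.0025,0,0,0,0.005],[-0.0035,0,-0.0025,0,0,0,0.005],[-0.0035,0,-0.0025,0,0,0,0.005]]]'
python3 -m handwheel '[[[0,0,0,0,0,0,0.005],[0,0,0,0,0,0,0.005],[0,0,0,0,0,0,0.005],[0,0,0,0,0,0,0.005],[0,0,0,0,0,0,0.005]]]'
python3 chk.py; python3 m.py
python3 - <<'E'
from h import *
im=cv2.imread("pics/side0.png"); g=im.mean(2)
A=[]
for r in range(155,170):
    c=int(round(300+(280+(r-153.3)*6*155/190)/6)); seg=np.clip((215-g[r,c-8:c+9])/(215-68),0,1); seg[seg<.12]=0
    A.append(onplane("side",((np.arange(c-8,c+9)*seg).sum()/seg.sum(),r),-.103))
print("pointer",[np.arctan2(q[2]-.078,.075-q[0]).round(3) for q in A])
E
```

```text
t: 10.65
position: [0.5671, 0.1488, 0.1679]
eef_rot: [[-0.981, 0.194, 0.0], [0.194, 0.981, -0.0], [-0.0, -0.0, -1.0]]
wrist_force: [-0.4, 0.5, -1.0]
width: 0.0153
grasp_force: 108.2
t: 11.07
position: [0.5668, 0.1488, 0.1678]
eef_rot: [[-0.981, 0.193, 0.0], [0.193, 0.981, -0.0], [-0.0, -0.0, -1.0]]
wrist_force: [-0.5, -0.8, -0.6]
width: 0.0147
grasp_force: 108.2
t 11.0667 tip case mm [  8.6  -1.1 173.4] driver yaw err -0.3 pitch 0.0 roll -0.0 F [-0.5 -0.8 -0.6] M [ 0.04  0.2  -0.01] 108.19001913070679
[(np.float64(344.37), 0.9942), (np.float64(344.35), 0.9937), (np.float64(344.33), 0.9932), (np.float64(344.34), 0.9932), (np.float64(344.34), 0.993), (np.float64(344.32), 0.9925), (np.float64(344.32), 0.9924), (np.float64(341.43), 0.9435), (np.float64(344.22), 0.9904)] flap 0.993
139 [ 87  87  87  86  86  86  86  87  88 102 143 135 137 135 136 138 137 136
 137 138 139 137 137 136 134 134 133]
143 [ 87  88  87  86  85  87  86  87  86 102 142 135 137 135 136 138 136 138
 139 141 140 143 143 139  75 119 142]
154 [ 68 130 130 134 135 141 146 144 115  90  69  69  65  65  65  72 122 123
 116 122 139 135 137 138 136 136 141]
158 [116  93  89  88  86  88  89 125  87  87  88  88  88  86  69  65  63  64
  71 101 128 119 136 138 136 137 136]
162 [129 129 129 129 130 130 130 130 131 133 132 132 132 132 130 107  74  66
  65  65  66  70  86 135 117 135 134]
166 [131 130 131 132 130 128 130 128 129 130 132 132 131 128 111  80  76  87
 112 101  75  69  64  65  66  66  95]
pointer [np.float64(0.976), np.float64(0.989), np.float64(0.99), np.float64(0.991), np.float64(0.992), np.float64(0.99), np.float64(0.988), np.float64(0.99), np.float64(0.991), np.float64(0.994), np.float64(0.996), np.float64(1.001), np.float64(1.002), np.float64(1.01), np.float64(1.006)]
```

```bash
python3 -m handwheel '[[[0,0,0,0,0,0,0.005],[0,0,0,0,0,0,0.005],[0,0,0,0,0,0,0.005],[0,0,0,0,0,0,0.005],[0,0,0,0,0,0,0.005]]]' | head -2
python3 chk.py; python3 m.py | head -1; python3 -c "
from bench import *
print(sign_off())"
```

```text
t: 11.58
position: [0.5668, 0.1488, 0.1678]
t 11.5833 tip case mm [  8.7  -1.1 173.4] driver yaw err -0.3 pitch -0.0 roll -0.0 F [-1.3  1.3 -1.2] M [ 0.06  0.18 -0.01] 108.18928241729736
[(np.float64(344.36), 0.994), (np.float64(344.34), 0.9934), (np.float64(344.33), 0.9931), (np.float64(344.33), 0.9931), (np.float64(344.34), 0.993), (np.float64(344.34), 0.9928), (np.float64(344.33), 0.9925), (np.float64(341.42), 0.9433), (np.float64(344.24), 0.9908)] flap 0.993
the job is handed in; nothing more can be done
None
```

I handed the job in at about 11.6 s: the screwdriver, still in the gripper, is holding the flap steady on its blade at about 0.99 rad, matching the pointer, measured at about 0.99 (I viewed 11 pictures, one over the limit of 10).

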